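# Tare the balance under its closed draft shield

### The job

The specimen cup on the balance is to be tared. With the fingertips, push the blue rib of the draft shield's sliding cover until the cover is fully shut, and only then press the green tare key lightly all the way down, let it come back up and draw the hand clear. Leave the red and grey keys, the cup on the pan and everything else on the bench as they are.

Things in the scene. Friction and masses are not known exactly. Their poses are not given: they have to be found in the camera images.
- balance: white laboratory balance, 245 x 200 mm, fixed, on a dark blue-green 3 mm mat. Origin: centre of its underside; x points from its keys (the robot's side) to its back, y to its left, z up. Its flat dark-grey key deck is at z = 0.0395 from x = -0.12 to -0.02; four keys stand in a row along y at x = -0.088; the display behind them (x = -0.061 to -0.027) is flat, z = 0.042.
- shield_front (a point): middle of the top front edge of the clear draft shield, at (-0.013, 0, 0.1475) in the balance's frame. The shield spans x = -0.013 to 0.121, y = -0.073 to 0.072; its two guide rails, as high as this point, run on to y = 0.113. It stands 75 mm behind the key centres and rises 108 mm above the deck, so lay a wide gripper along y to press a key.
- cover (a joint): clear flat sliding cover (117 x 134 x 5 mm) on top of the draft shield, held captive between the rails. Value: metres it stands open towards the balance's +y (left); 0 = fully shut against its end stop, 0.085 = widest; starts 0.050 to 0.080 open. It stays where it is left; about 1 N moves it slowly.
- cover_rib (a point): place to push the cover, on the upright left-hand (+y) face of its blue rib, which runs along the balance's x from 26 mm before to 64 mm behind this point; 10 mm thick, from 7 mm below it (cover's top) to 7.5 mm above; its other side is a ramp. Push towards the balance's -y to shut; the cover reaches 17 mm beyond the face. Shut, it is at (0.035, 0.050, 0.1525) in the balance's frame; axes as the balance's.
- tare_key (a joint): green, the tare key, largest of the row: round spring key, 27 mm across, second from the left (at y = +0.022 in the balance's frame). Value: metres pushed down, 0 = up, 0.005 = bottomed. It takes 1 N to start and 3.5 N to bottom, and springs back when let go.
- tare_key_top (a point): centre of the green tare key's top, 7 mm above the deck when the key is up (moves with the key)
- power_key (a joint): red round spring key, 21 mm across, left end of the row (y = +0.066), 44 mm from the tare key. Value: metres pushed down, 0 = up, 0.005 = bottomed. To be left alone.
- unit_key (a joint): grey round spring key, 21 mm across, third in the row (y = -0.022), 44 mm from the tare key. Value: metres pushed down, 0 = up, 0.005 = bottomed. To be left alone.
- print_key (a joint): grey round spring key, 21 mm across, right end of the row (y = -0.066). Value: metres pushed down, 0 = up, 0.005 = bottomed. To be left alone.
- pan (a point): centre of the top of the balance's steel pan (100 mm across). Behind the shield's left half, a few mm to 60 mm behind the balance, stand fixed binders 315 mm high: keep the gripper and wrist off them.
- cup: clear specimen cup with yellow lid, 64 mm across, 71 mm high, loose on the pan inside the shield; its top is 12 mm below the cover. Origin: centre of its underside. To be left alone.
- black_jar: black jar, 68 mm across, 86 mm high; bystander; behind the balance or to its left (changes places with spare_cup and snap_pot). Origin: centre of underside.
- spare_cup: second specimen cup with yellow lid, 64 mm across, 71 mm high, on the bench; bystander. Origin: centre of underside.
- snap_pot: white snap-lid pot, shut, 59 mm across, 92 mm high; bystander. Origin: centre of underside.
- tape_roll: roll of green marking tape lying flat, 62 mm across, 19 mm high, behind the balance; bystander. Origin: centre of underside.
- tester: white pocket tester lying on its back, 164 x 105 mm over all, 21 mm high, left of the balance near the bench's edge; bystander. Origin: centre of underside.

How it is judged:
By the outcome, as a careful person would: the job done as asked, in the order asked, and still so for the second after the job is handed in, with the robot touching nothing.
It also fails if it takes over 45 s, if anything falls off the work surface, if the arm or the gripper's body presses on something with over 40 N, if the wrist force passes 120 N, or if a joint passes its speed limit or range.

### The arm

A 6-joint arm with a two-finger parallel gripper is mounted at the origin on a cart in front of the work surface, level with it; the furniture and walls round the work are solid. World frame = base frame: x ahead of the robot, y to its left, z up, the work surface at z = 0. Lengths are in m, angles in rad, forces in N, time in s.
With the tool pointing down it reaches from about 0.3 to 0.75 m from the base axis. Payload 8.5 kg.
Tool frame: the origin (TCP) lies midway between the tips of the shut fingers; the grasp point (between the pads) lies robot.hold_point_z behind it (robot.hold_point_z is the distance from the TCP to the grasp point, in m); z points along the fingers, y is the line along which they close (so a half turn about z gives the same grasp; the last joint's range is limited). The gripper opens to 88 mm and grips with 3 to 60 N. Pads are 18 mm wide; open, the fingers measure 123 mm over their backs; the gripper's body (75 mm by 187 mm) begins 45 mm behind the grasp point.
Start: joints at [1.086, 0.381, 1.297, -0, 1.464, -0.215], TCP at [0.147, 0.53, 0.239] pointing down, gripper open.
Joint ranges: [-3.11, 3.11], [-0.89, 2.33], [0.22, 2.48], [-1.42, 4.56], [0.17, 2.85], [-2.88, 2.88]. Speed limits (rad/s): [2.39, 2.39, 3.14, 3.14, 3.14, 3.14].

### API

Orientations are given as a rotation vector (axis times angle).
In Python, from bench import robot, cams, ticket gives the robot as it stands.
- The arm moves only by the tool servo_tool, never from a script. Its argument "increments" is a list of rows, each an object of numbers: "grip": the closure in counts, from 0 (fully open) to 255 (shut); "tx", "ty", "tz": the shift along the tool's x, y, z in m; "twist": the turn about the tool's z in degrees. A call has 1 to 10 rows; each row shifts and turns the commanded pose from where the row before left it, along the tool's axes as they then stand; what a row does not reach is not made up. A row lasts 1/10 s, in which the tool goes at most 50 mm and 8.59 degrees, less where a joint would pass 70% of its speed; a pose out of reach is approached as far as the arm can. A call is refused whole if a number of a shift passes 0.05 or a number of a turn 8.59, either way. A call with a gripper value outside its range is refused whole. The fingers move at their own pace and stop on an object; "grip_force" is the grip in N (left out, the last holds). Time passes only in rows, so rows that do not move let the fingers close. It gives the time, the measured TCP pose, the force, the opening and the grip force at its end, in the units of the state.
- robot.read_state(): the state, without advancing time (a new reading comes with each control period).
- cams.read_camera(name): name is "scene" or "top" or "wrist"; returns the picture (384x512x3 uint8, red, green, blue); there is no depth.
- cams.camera_model(name): a dict with "camera_matrix" (3x3 intrinsics, pixels), "pose" (4x4, takes a point from camera to world coordinates); the wrist camera has in their place "hand_eye" (4x4, takes a point from camera to tool coordinates, whose origin is the TCP and whose axes are the flange's). Camera axes: x right, y down, z forward; pixel columns grow to the right and rows downward; lengths in m; the calibration is good to about 2 mm. The wrist camera is an equidistant fisheye: a pixel r from the principal point sees the ray r / f radians off the axis. A picture is of the moment at which its call begins: read the wrist's pose just before it. camera_model takes no time and is no camera call.
- ticket.sign_off(): hands the job in; it is judged then, once.
The state is a dict: "clock": time; "q": joint angles; "qvel": joint speeds; "joint_torque": joint torques, N m; "ee_pos": TCP position; "eef_rot": TCP orientation; "ft_force": force on the tool from outside, world axes, zero at the start; "torque": the same for the moment, N m; "grip_width": opening from 0.0 (shut) to 1.0 (fully open); "grasp_force": force on a finger pad.
Only numpy, scipy, OpenCV 4.12 (cv2) and the standard library are available. Lean on these libraries where they do the work, as an engineer would, in place of code of your own. Each camera call takes 0.05 s, during which the arm holds its last target. There are 200 camera calls.

## Working session

There is one attempt and no reset: what is moved stays moved. The work goes in short steps, Python scripts to look and compute and a tool call to move; the robot and the scene stay as the last step left them, time stands still between calls to the robot, and variables do not carry over. Pictures are saved under pics/ and viewed, at most 10 in all, crops included, and the job is handed in when it is done.

Besides the shell and the picture viewer there is one more tool, called after "Request:" by a JSON object that holds its "method" and its "body", one argument or row to a line. servo_tool: Moves the arm, as the interface text tells. Its arguments: {"type":"object","properties":{"increments":{"type":"array"},"grip_force":{"type":"number"}},"required":["increments"]}

```bash
ls; mkdir -p pics; python3 - <<'E'
from bench import robot,cams
import cv2,numpy as np
print(robot.read_state(), robot.hold_point_z)
for n in("scene","top"):
    cv2.imwrite(f"pics/{n}0.png",cams.read_camera(n)[:,:,::-1]); m=cams.camera_model(n); print(m)
print(cams.camera_model("wrist"))
E
```

```text
pics
{'clock': 0.0, 'q': array([ 1.08572494e+00,  3.81197749e-01,  1.29826604e+00, -4.31340410e-06,
        1.46361758e+00, -2.15318865e-01]), 'qvel': array([-0.00126964,  0.00072427,  0.0008474 ,  0.0014395 ,  0.00144647,
        0.00018089]), 'joint_torque': array([ 2.38004905e-03, -4.37933993e+01, -2.24559885e+01,  7.14260247e-02,
        3.52452532e-02, -9.15010037e-05]), 'ee_pos': array([0.14644636, 0.52984468, 0.23813506]), 'eef_rot': array([-4.22373761e-01, -3.11255786e+00,  2.19849377e-03]), 'ft_force': array([-0.03748477,  0.34553352, -0.83018713]), 'torque': array([-0.04512597, -0.0128789 ,  0.06355567]), 'grasp_force': 0.0, 'grip_width': 1.0009661472796552} 0.0187
{'camera_matrix': array([[422.84367517,   0.        , 258.2552473 ],
       [  0.        , 422.84367517, 184.61274889],
       [  0.        ,   0.        ,   1.        ]]), 'pose': array([[ 0.59131151, -0.5703409 ,  0.57014205, -0.10510379],
       [-0.80640208, -0.41102869,  0.42517185, -0.74731944],
       [-0.00814816, -0.71117275, -0.70297008,  0.88004357],
       [ 0.        ,  0.        ,  0.        ,  1.  
[... 264 characters left out ...]
99946747,  0.02164043,  0.0244228 , -0.29347126],
       [-0.0265937 , -0.10648019, -0.99395913,  1.07361222],
       [ 0.        ,  0.        ,  0.        ,  1.        ]])}
{'camera_matrix': array([[297.31863964,   0.        , 253.99518928],
       [  0.        , 297.31863964, 196.31275949],
       [  0.        ,   0.        ,   1.        ]]), 'hand_eye': array([[-2.98398500e-05, -9.55101949e-01, -2.96277348e-01,
         7.71591275e-02],
       [ 9.99999997e-01, -9.31900735e-06, -7.06744812e-05,
        -1.32658354e-03],
       [ 6.47403240e-05, -2.96277349e-01,  9.55101946e-01,
        -1.46277422e-01],
       [ 0.00000000e+00,  0.00000000e+00,  0.00000000e+00,
         1.00000000e+00]])}
```

View pics/scene0.png

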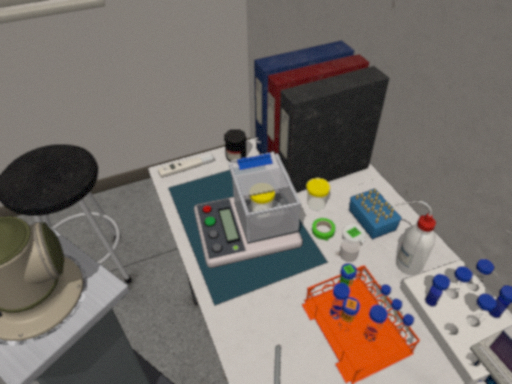

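View pics/top0.png

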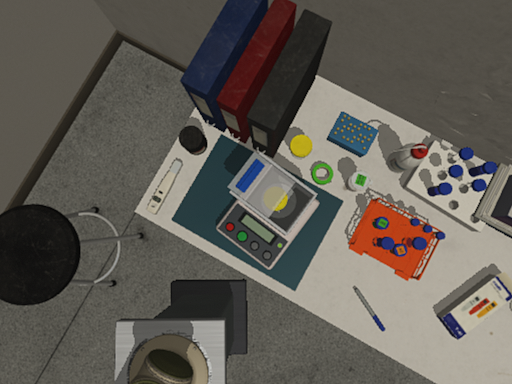

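Top view: red key at (228,227), green at (242,236), greys at (254,245) and (267,254), and the blue rib at about (247,177), with the cover out to the left. The binders stand just behind the rib. Next I'll measure the keys and the rib in both views.

```bash
cat > h.py <<'E'
import cv2,numpy as np
from bench import robot,cams
from scipy.spatial.transform import Rotation as R
def blobs(hsv,lo,hi,roi,amin=12):
    m=cv2.inRange(hsv,np.array(lo),np.array(hi)); k=np.zeros_like(m); x0,y0,x1,y1=roi; k[y0:y1,x0:x1]=m[y0:y1,x0:x1]
    n,l,s,c=cv2.connectedComponentsWithStats(k)
    return [(s[i,4],c[i],(l==i).astype(np.uint8)) for i in range(1,n) if s[i,4]>=amin]
def ray(n,uv,z):
    m=cams.camera_model(n); P=m["pose"]; d=P[:3,:3]@np.linalg.solve(m["camera_matrix"],[*uv,1]); o=P[:3,3]
    return o+d*(z-o[2])/d[2]
E
python3 - <<'E'
from h import *
ROI={"top":(205,140,330,275),"scene":(180,145,310,270)}
for n in ROI:
    hsv=cv2.cvtColor(cv2.imread(f"pics/{n}0.png"),cv2.COLOR_BGR2HSV)
    for nm,lo,hi,z in(("red",(0,130,80),(8,255,255),.0495),("green",(50,120,60),(80,255,255),.0495),("blue",(100,150,90),(120,255,255),.158),("grey",(0,0,60),(180,60,125),.0495)):
        for a,c,m in blobs(hsv,lo,hi,ROI[n]):
            r=cv2.minAreaRect(np.argwhere(m)[:,::-1].astype(np.float32))
            print(n,nm,a,c.round(1),ray(n,c,z).round(4), [ray(n,p,.163).round(3).tolist()[:2] for p in cv2.boxPoints(r)] if nm=="blue" else "")
E
```

```text
top red 46 [229.3 226.5] [ 0.4161 -0.1823  0.0495] 
top green 146 [319.8 173.6] [ 0.5614 -0.4427  0.0495] 
top green 76 [241.7 236. ] [ 0.3888 -0.2168  0.0495] 
top blue 364 [249.6 175.3] [ 0.5447 -0.2475  0.158 ] [[0.518, -0.21], [0.587, -0.264], [0.57, -0.285], [0.501, -0.232]]
top grey 794 [279.1 190.6] [ 0.5152 -0.3254  0.0495] 
top grey 41 [262.3 141.7] [ 0.6585 -0.2805  0.0495] 
top grey 33 [287.7 143.2] [ 0.6524 -0.3536  0.0495] 
top grey 321 [284.9 163.7] [ 0.5924 -0.3439  0.0495] 
top grey 43 [314.9 165.4] [ 0.5855 -0.4296  0.0495] 
top grey 13 [246.6 169.1] [ 0.5794 -0.2337  0.0495] 
top grey 41 [324.  175.7] [ 0.5552 -0.4543  0.0495] 
top grey 18 [309.8 187.9] [ 0.521  -0.413   0.0495] 
top grey 25 [233.7 192.4] [ 0.5127 -0.1958  0.0495] 
top grey 988 [251.6 238.1] [ 0.3825 -0.2449  0.0495] 
top grey 81 [297.8 231.8] [ 0.3975 -0.3751  0.0495] 
top grey 95 [256.8 227.6] [ 0.4115 -0.26    0.0495] 
top grey 25 [224. 250.] [ 0.3506 -0.1665  0.0495] 
top grey 37 [254.2 245.6] [ 0.3614 -0.2516  0.0495] 
top grey 12 [316.  250.5] [ 0.3447 -0.4242  0.0495] 
top grey 464 [218.  266
[... 385 characters left out ...]
64], [0.56, -0.293], [0.494, -0.242]]
scene grey 203 [211.7 152.5] [ 0.5978 -0.0486  0.0495] 
scene grey 35 [247.1 149.3] [ 0.6724 -0.1267  0.0495] 
scene grey 13 [257.5 149.5] [ 0.6902 -0.153   0.0495] 
scene grey 80 [283.7 149.8] [ 0.7355 -0.2185  0.0495] 
scene grey 74 [287.3 172.7] [ 0.6566 -0.284   0.0495] 
scene grey 3339 [244.6 227.3] [ 0.4241 -0.3079  0.0495] 
scene grey 13 [207.  176.3] [ 0.5101 -0.1063  0.0495] 
scene grey 12 [189.5 181.4] [ 0.4654 -0.08    0.0495] 
scene grey 293 [283.4 196.8] [ 0.5703 -0.3281  0.0495] 
scene grey 83 [248.7 203.9] [ 0.4945 -0.2676  0.0495] 
scene grey 44 [191.8 247.6] [ 0.2984 -0.2427  0.0495] 
scene grey 38 [181.2 264.6] [ 0.2472 -0.2562  0.0495]
```

Request:
{"method": "servo_tool", "body": {
  "increments": [
    {"twist": 7.5,"grip": 255},
    {"twist": 7.5,"grip": 255},
    {"twist": 7.5,"grip": 255},
    {"tx": -0.03,"ty": -0.013,"grip": 255},
    {"tx": -0.03,"ty": -0.013,"grip": 255},
    {"tx": -0.03,"ty": -0.013,"grip": 255},
    {"tx": -0.03,"ty": -0.013,"grip": 255},
    {"tx": -0.03,"ty": -0.013,"grip": 255},
    {"tx": -0.03,"ty": -0.013,"grip": 255},
    {"tx": -0.03,"ty": -0.013,"grip": 255}
  ]
}}

```text
schema error: expected keys grip, tx, ty, tz, twist
```

Request:
{"method": "servo_tool", "body": {
  "increments": [
    {"tx": 0,"ty": 0,"tz": 0,"twist": 7.5,"grip": 255},
    {"tx": 0,"ty": 0,"tz": 0,"twist": 7.5,"grip": 255},
    {"tx": 0,"ty": 0,"tz": 0,"twist": 7.5,"grip": 255},
    {"tx": -0.03,"ty": -0.013,"tz": 0,"twist": 0,"grip": 255},
    {"tx": -0.03,"ty": -0.013,"tz": 0,"twist": 0,"grip": 255},
    {"tx": -0.03,"ty": -0.013,"tz": 0,"twist": 0,"grip": 255},
    {"tx": -0.03,"ty": -0.013,"tz": 0,"twist": 0,"grip": 255},
    {"tx": -0.03,"ty": -0.013,"tz": 0,"twist": 0,"grip": 255},
    {"tx": -0.03,"ty": -0.013,"tz": 0,"twist": 0,"grip": 255},
    {"tx": -0.03,"ty": -0.013,"tz": 0,"twist": 0,"grip": 255}
  ]
}}

```text
clock: 1.1
ee_pos: [0.2564, 0.3279, 0.2386]
eef_rot: [-1.021, -2.971, 0.001]
ft_force: [0.3, -0.2, 0.2]
grip_width: 0.117
grasp_force: 0.0
```

Request:
{"method": "servo_tool", "body": {
  "increments": [
    {"tx": -0.037,"ty": -0.0155,"tz": 0,"twist": 0,"grip": 255},
    {"tx": -0.037,"ty": -0.0155,"tz": 0,"twist": 0,"grip": 255},
    {"tx": -0.037,"ty": -0.0155,"tz": 0,"twist": 0,"grip": 255},
    {"tx": -0.037,"ty": -0.0155,"tz": 0,"twist": 0,"grip": 255},
    {"tx": -0.037,"ty": -0.0155,"tz": 0,"twist": 0,"grip": 255},
    {"tx": -0.037,"ty": -0.0155,"tz": 0,"twist": 0,"grip": 255},
    {"tx": -0.037,"ty": -0.0155,"tz": 0,"twist": 0,"grip": 255},
    {"tx": -0.037,"ty": -0.0155,"tz": 0,"twist": 0,"grip": 255},
    {"tx": -0.037,"ty": -0.0155,"tz": 0,"twist": 0,"grip": 255},
    {"tx": -0.037,"ty": -0.0155,"tz": 0,"twist": 0,"grip": 255}
  ]
}}

```text
clock: 2.1
ee_pos: [0.453, -0.0223, 0.2386]
eef_rot: [-1.022, -2.97, -0.0]
ft_force: [0.6, -0.9, 1.0]
grip_width: 0.006
grasp_force: 0.0
```

Request:
{"method": "servo_tool", "body": {
  "increments": [
    {"tx": -0.037,"ty": -0.0155,"tz": 0,"twist": 0,"grip": 255},
    {"tx": -0.037,"ty": -0.0155,"tz": 0,"twist": 0,"grip": 255},
    {"tx": -0.037,"ty": -0.0155,"tz": 0,"twist": 0,"grip": 255},
    {"tx": -0.037,"ty": -0.0155,"tz": 0,"twist": 0,"grip": 255},
    {"tx": -0.02,"ty": -0.0155,"tz": 0,"twist": 0,"grip": 255},
    {"tx": 0,"ty": 0,"tz": 0,"twist": 0,"grip": 255},
    {"tx": 0,"ty": 0,"tz": 0,"twist": 0,"grip": 255}
  ]
}}

```text
clock: 2.8
ee_pos: [0.5371, -0.1849, 0.2382]
eef_rot: [-1.022, -2.969, -0.001]
ft_force: [-0.2, -0.0, -0.9]
grip_width: 0.006
grasp_force: 0.0
```

```bash
cat >> h.py <<'E'
def wray(uv,s):
    "wrist pixel -> world ray origin, direction"
    m=cams.camera_model("wrist"); K=m["camera_matrix"]; H=m["hand_eye"]
    p=(np.array(uv)-K[:2,2])/K[0,0]; t=np.linalg.norm(p); d=np.r_[p/t*np.sin(t),np.cos(t)]
    Q=R.from_rotvec(s["eef_rot"]).as_matrix()
    return s["ee_pos"]+Q@H[:3,3], Q@H[:3,:3]@d
def wpt(uv,s,z):
    o,d=wray(uv,s); return o+d*(z-o[2])/d[2]
E
python3 - <<'E'
from h import *
import json
s=robot.read_state(); im=cams.read_camera("wrist")[:,:,::-1]; cv2.imwrite("pics/w1.png",im)
print(s["ee_pos"],s["eef_rot"])
hsv=cv2.cvtColor(im,cv2.COLOR_BGR2HSV)
for nm,lo,hi,z in(("red",(0,130,80),(8,255,255),.0495),("green",(45,120,60),(85,255,255),.0495),("blue",(100,150,90),(125,255,255),.163)):
    for a,c,m in blobs(hsv,lo,hi,(0,0,512,384),60):
        r=cv2.minAreaRect(np.argwhere(m)[:,::-1].astype(np.float32))
        print(nm,a,c.round(1),wpt(c,s,z).round(4),[(p.round().tolist(),wpt(p,s,z).round(3).tolist()[:2]) for p in cv2.boxPoints(r)] if nm=="blue" else "")
E
```

```text
[ 0.53709205 -0.18492872  0.23823709] [-1.02229010e+00 -2.96932048e+00 -7.17049687e-04]
red 266 [190.1  91.6] [ 0.4165 -0.1835  0.0495] 
green 411 [153.7  94. ] [ 0.3898 -0.2177  0.0495] 
blue 1624 [203.2 230. ] [ 0.5271 -0.2317  0.163 ] [([187.0, 202.0], [0.501, -0.227]), ([218.0, 201.0], [0.515, -0.206]), ([220.0, 258.0], [0.555, -0.238]), ([189.0, 259.0], [0.54, -0.26])]
blue 240 [130.2 334.6] [ 0.5707 -0.3824  0.163 ] [([114.0, 330.0], [0.556, -0.395]), ([143.0, 330.0], [0.574, -0.363]), ([143.0, 340.0], [0.584, -0.375]), ([114.0, 340.0], [0.566, -0.409])]
```

View pics/w1.png

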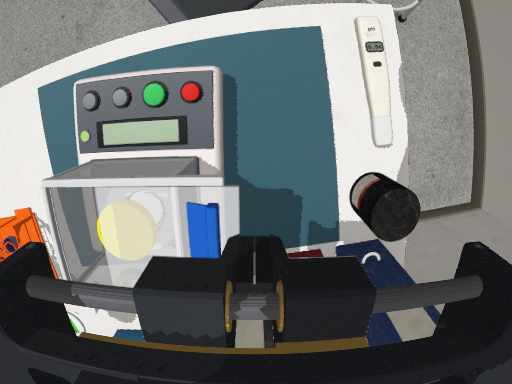

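Wrist view: the rib's right edge is at column 219, which puts its face at by ≈ 0.108, so the cover is about 58 mm open. The fingers are beyond the face, and the jar is low and clear. Next I descend to z ≈ 0.155 at bx ≈ 0.03.

Request:
{"method": "servo_tool", "body": {
  "increments": [
    {"tx": -0.011,"ty": 0.002,"tz": 0,"twist": 0,"grip": 255},
    {"tx": -0.011,"ty": 0.002,"tz": 0,"twist": 0,"grip": 255},
    {"tx": 0,"ty": 0,"tz": 0.02,"twist": 0,"grip": 255},
    {"tx": 0,"ty": 0,"tz": 0.02,"twist": 0,"grip": 255},
    {"tx": 0,"ty": 0,"tz": 0.02,"twist": 0,"grip": 255},
    {"tx": 0,"ty": 0,"tz": 0.015,"twist": 0,"grip": 255},
    {"tx": 0,"ty": 0,"tz": 0.008,"twist": 0,"grip": 255},
    {"tx": 0,"ty": 0,"tz": 0,"twist": 0,"grip": 255},
    {"tx": 0,"ty": 0,"tz": 0,"twist": 0,"grip": 255}
  ]
}}

```text
clock: 3.75
ee_pos: [0.5574, -0.1951, 0.1566]
eef_rot: [1.02, 2.97, -0.0]
ft_force: [-0.1, 0.1, 0.6]
grip_width: 0.007
grasp_force: 0.0
```

```bash
python3 - <<'E'
from h import *
s=robot.read_state(); im=cams.read_camera("wrist")[:,:,::-1]; cv2.imwrite("pics/w2.png",cv2.resize(im[120:340,120:330],None,fx=2.5,fy=2.5))
print(s["ee_pos"],s["ft_force"])
E
```

```text
[ 0.55741767 -0.19508733  0.15658851] [-0.08746502  0.12483699  0.57838138]
```

View pics/w2.png

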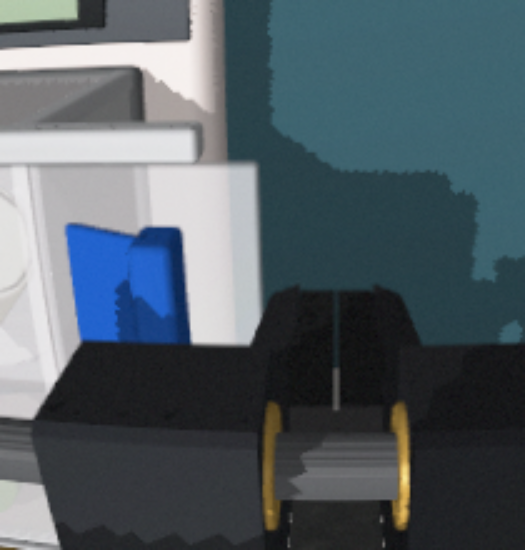

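The fingertips are beside the rib face, above the cover and clear of it. Time to push.

Request:
{"method": "servo_tool", "body": {
  "increments": [
    {"tx": 0,"ty": -0.006,"tz": 0.002,"twist": 0,"grip": 255},
    {"tx": 0,"ty": -0.006,"tz": 0,"twist": 0,"grip": 255},
    {"tx": 0,"ty": -0.004,"tz": 0,"twist": 0,"grip": 255},
    {"tx": 0,"ty": -0.004,"tz": 0,"twist": 0,"grip": 255},
    {"tx": 0,"ty": -0.004,"tz": 0,"twist": 0,"grip": 255},
    {"tx": 0,"ty": -0.004,"tz": 0,"twist": 0,"grip": 255},
    {"tx": 0,"ty": -0.004,"tz": 0,"twist": 0,"grip": 255},
    {"tx": 0,"ty": -0.004,"tz": 0,"twist": 0,"grip": 255},
    {"tx": 0,"ty": -0.004,"tz": 0,"twist": 0,"grip": 255}
  ]
}}

```text
clock: 4.7
ee_pos: [0.5324, -0.2272, 0.1538]
eef_rot: [1.022, 2.971, -0.0]
ft_force: [0.4, 0.8, 1.4]
grip_width: 0.011
grasp_force: 0.5
```

Request:
{"method": "servo_tool", "body": {
  "increments": [
    {"tx": 0,"ty": -0.004,"tz": 0,"twist": 0,"grip": 255},
    {"tx": 0,"ty": -0.004,"tz": 0,"twist": 0,"grip": 255},
    {"tx": 0,"ty": -0.004,"tz": 0,"twist": 0,"grip": 255},
    {"tx": 0,"ty": -0.004,"tz": 0,"twist": 0,"grip": 255},
    {"tx": 0,"ty": -0.004,"tz": 0,"twist": 0,"grip": 255}
  ]
}}

```text
clock: 5.2
ee_pos: [0.52, -0.243, 0.1537]
eef_rot: [-1.022, -2.971, -0.0]
ft_force: [-0.0, 0.7, -0.0]
grip_width: 0.009
grasp_force: 0.5
```

Request:
{"method": "servo_tool", "body": {
  "increments": [
    {"tx": 0,"ty": -0.004,"tz": 0,"twist": 0,"grip": 255},
    {"tx": 0,"ty": -0.003,"tz": 0,"twist": 0,"grip": 255},
    {"tx": 0,"ty": -0.002,"tz": 0,"twist": 0,"grip": 255},
    {"tx": 0,"ty": -0.002,"tz": 0,"twist": 0,"grip": 255}
  ]
}}

```text
clock: 5.6
ee_pos: [0.5134, -0.2515, 0.1537]
eef_rot: [-1.022, -2.971, -0.0]
ft_force: [0.8, 1.1, 1.4]
grip_width: 0.004
grasp_force: 0.5
```

Request:
{"method": "servo_tool", "body": {
  "increments": [
    {"tx": 0,"ty": -0.001,"tz": 0,"twist": 0,"grip": 255},
    {"tx": 0,"ty": -0.001,"tz": 0,"twist": 0,"grip": 255}
  ]
}}

```text
clock: 5.8
ee_pos: [0.5122, -0.253, 0.1537]
eef_rot: [-1.022, -2.971, -0.0]
ft_force: [0.2, 1.0, 1.1]
grip_width: 0.003
grasp_force: 0.4
```

Request:
{"method": "servo_tool", "body": {
  "increments": [
    {"tx": 0,"ty": -0.001,"tz": 0,"twist": 0,"grip": 255},
    {"tx": 0,"ty": -0.001,"tz": 0,"twist": 0,"grip": 255}
  ]
}}

```text
clock: 6.0
ee_pos: [0.511, -0.2546, 0.1537]
eef_rot: [-1.021, -2.971, -0.0]
ft_force: [-0.5, 1.0, 0.7]
grip_width: 0.006
grasp_force: 0.4
```

Request:
{"method": "servo_tool", "body": {
  "increments": [
    {"tx": 0,"ty": -0.001,"tz": 0,"twist": 0,"grip": 255},
    {"tx": 0,"ty": -0.001,"tz": 0,"twist": 0,"grip": 255}
  ]
}}

```text
clock: 6.2
ee_pos: [0.5098, -0.2562, 0.1537]
eef_rot: [-1.022, -2.971, -0.0]
ft_force: [0.2, 1.2, 1.0]
grip_width: 0.004
grasp_force: 0.4
```

Request:
{"method": "servo_tool", "body": {
  "increments": [
    {"tx": 0,"ty": -0.001,"tz": 0,"twist": 0,"grip": 255},
    {"tx": 0,"ty": -0.001,"tz": 0,"twist": 0,"grip": 255}
  ]
}}

```text
clock: 6.4
ee_pos: [0.5089, -0.2572, 0.1538]
eef_rot: [1.022, 2.97, 0.002]
ft_force: [3.6, 5.9, 0.7]
grip_width: 0.006
grasp_force: 4.1
```

Request:
{"method": "servo_tool", "body": {
  "increments": [
    {"tx": 0,"ty": -0.001,"tz": 0,"twist": 0,"grip": 255}
  ]
}}

```text
clock: 6.5
ee_pos: [0.5088, -0.2573, 0.1538]
eef_rot: [1.021, 2.97, 0.005]
ft_force: [8.5, 10.0, 0.5]
grip_width: 0.003
grasp_force: 6.5
```

The force rose from 1 to 13 N as the TCP stalled where the end stop should be. Now back off, lift and move over the green key, then check.

Request:
{"method": "servo_tool", "body": {
  "increments": [
    {"tx": 0,"ty": 0.01,"tz": 0,"twist": 0,"grip": 255},
    {"tx": 0,"ty": 0.01,"tz": 0,"twist": 0,"grip": 255},
    {"tx": 0,"ty": 0,"tz": -0.03,"twist": 0,"grip": 255},
    {"tx": 0,"ty": 0,"tz": -0.03,"twist": 0,"grip": 255},
    {"tx": 0.03,"ty": -0.015,"tz": -0.01,"twist": 0,"grip": 255},
    {"tx": 0.03,"ty": -0.015,"tz": 0,"twist": 0,"grip": 255},
    {"tx": 0.03,"ty": -0.015,"tz": 0,"twist": 0,"grip": 255},
    {"tx": 0.028,"ty": -0.015,"tz": 0,"twist": 0,"grip": 255},
    {"tx": 0,"ty": 0,"tz": 0,"twist": 0,"grip": 255},
    {"tx": 0,"ty": 0,"tz": 0,"twist": 0,"grip": 255}
  ]
}}

```text
clock: 7.5
ee_pos: [0.3906, -0.2176, 0.2242]
eef_rot: [1.022, 2.97, -0.001]
ft_force: [0.2, -0.1, 0.1]
grip_width: 0.004
grasp_force: 0.0
```

```bash
python3 - <<'E'
from h import *
s=robot.read_state(); im=cams.read_camera("wrist")[:,:,::-1]; cv2.imwrite("pics/w3.png",im)
print(s["ee_pos"],s["eef_rot"],s["ft_force"])
hsv=cv2.cvtColor(im,cv2.COLOR_BGR2HSV)
for nm,lo,hi in(("red",(0,130,80),(8,255,255)),("green",(45,120,60),(85,255,255))):
    for a,c,m in blobs(hsv,lo,hi,(0,0,512,384),60): print(nm,a,c.round(1),wpt(c,s,.0495).round(4))
t=cams.read_camera("top")[:,:,::-1]; cv2.imwrite("pics/t3.png",cv2.resize(t[120:290,160:340],None,fx=3,fy=3))
E
```

```text
[ 0.39058237 -0.21757548  0.22418535] [ 1.02206782e+00  2.96954992e+00 -1.16421335e-03] [ 0.21433639 -0.06137906  0.06584   ]
red 275 [293.  175.3] [ 0.4154 -0.1837  0.0495]
green 479 [253.9 175.1] [ 0.3885 -0.218   0.0495]
```

View pics/w3.png

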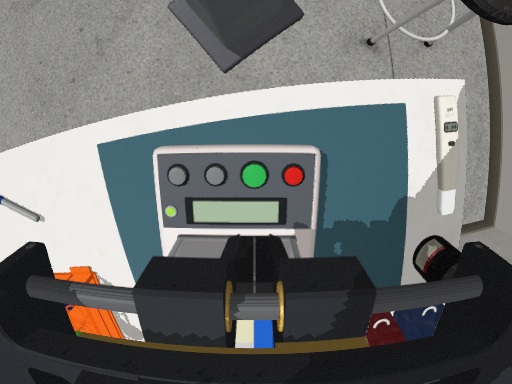

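View pics/t3.png

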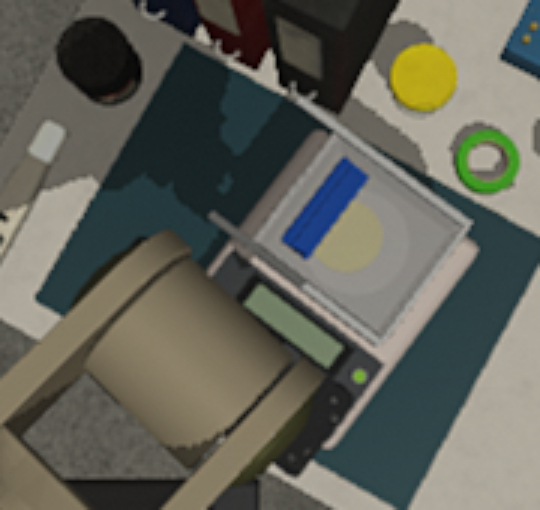

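Wrist view: green key at (254,175), in line with the fingers. Top view: the cover is over the shield and no longer overhangs on the left. I'll quantify the shift of the rib before pressing.

```bash
python3 - <<'E'
from h import *
im=cams.read_camera("top")[:,:,::-1]; hsv=cv2.cvtColor(im,cv2.COLOR_BGR2HSV)
for a,c,m in blobs(hsv,(100,150,90),(120,255,255),(205,140,330,275),60):
    p=ray("top",c,.158); d=p-np.array([.5447,-.2475,.158]); print(a,c,p,"shift by",d[:2]@[.616,.788],"bx",d[:2]@[.788,-.616])
    g=p[:2]-np.array([.3888,-.2168]); print("rib centre minus key, by:",g@[.616,.788])
E
```

```text
354 [267.94632768 188.86158192] [ 0.50884238 -0.29374413  0.158     ] shift by -0.05852866671657906 bx 0.0002305818687375715
rib centre minus key, by: 0.01331413328342093
```

Request:
{"method": "servo_tool", "body": {
  "increments": [
    {"tx": 0.001,"ty": -0.002,"tz": 0.03,"twist": 0,"grip": 255},
    {"tx": 0,"ty": 0,"tz": 0.04,"twist": 0,"grip": 255},
    {"tx": 0,"ty": 0,"tz": 0.04,"twist": 0,"grip": 255},
    {"tx": 0,"ty": 0,"tz": 0.035,"twist": 0,"grip": 255},
    {"tx": 0,"ty": 0,"tz": 0.015,"twist": 0,"grip": 255},
    {"tx": 0,"ty": 0,"tz": 0,"twist": 0,"grip": 255},
    {"tx": 0,"ty": 0,"tz": 0,"twist": 0,"grip": 255}
  ]
}}

```text
clock: 8.35
ee_pos: [0.389, -0.2187, 0.064]
eef_rot: [1.021, 2.971, -0.0]
ft_force: [0.9, -0.2, -0.1]
grip_width: 0.005
grasp_force: 0.0
```

The rib moved 58.5 mm and its face is at by ≈ 0.05, so the cover is shut. Now the slow press.

Request:
{"method": "servo_tool", "body": {
  "increments": [
    {"tx": 0,"ty": 0,"tz": 0.006,"twist": 0,"grip": 255},
    {"tx": 0,"ty": 0,"tz": 0.006,"twist": 0,"grip": 255},
    {"tx": 0,"ty": 0,"tz": 0.002,"twist": 0,"grip": 255},
    {"tx": 0,"ty": 0,"tz": 0.001,"twist": 0,"grip": 255},
    {"tx": 0,"ty": 0,"tz": 0,"twist": 0,"grip": 255}
  ]
}}

```text
clock: 8.85
ee_pos: [0.3884, -0.2184, 0.0489]
eef_rot: [1.022, 2.971, -0.0]
ft_force: [-0.5, 0.4, 1.4]
grip_width: 0.007
grasp_force: 0.7
```

Request:
{"method": "servo_tool", "body": {
  "increments": [
    {"tx": 0,"ty": 0,"tz": 0.001,"twist": 0,"grip": 255},
    {"tx": 0,"ty": 0,"tz": 0.001,"twist": 0,"grip": 255},
    {"tx": 0,"ty": 0,"tz": 0,"twist": 0,"grip": 255}
  ]
}}

```text
clock: 9.15
ee_pos: [0.3884, -0.2185, 0.0468]
eef_rot: [1.022, 2.971, -0.0]
ft_force: [0.5, 0.9, 1.7]
grip_width: 0.007
grasp_force: 1.2
```

Request:
{"method": "servo_tool", "body": {
  "increments": [
    {"tx": 0,"ty": 0,"tz": 0.001,"twist": 0,"grip": 255},
    {"tx": 0,"ty": 0,"tz": 0,"twist": 0,"grip": 255}
  ]
}}

```text
clock: 9.35
ee_pos: [0.3884, -0.2184, 0.0457]
eef_rot: [1.022, 2.971, -0.0]
ft_force: [0.7, 0.6, 2.5]
grip_width: 0.007
grasp_force: 1.5
```

Request:
{"method": "servo_tool", "body": {
  "increments": [
    {"tx": 0,"ty": 0,"tz": 0.001,"twist": 0,"grip": 255},
    {"tx": 0,"ty": 0,"tz": 0,"twist": 0,"grip": 255}
  ]
}}

```text
clock: 9.55
ee_pos: [0.3884, -0.2185, 0.0449]
eef_rot: [1.022, 2.971, -0.0]
ft_force: [-0.4, 1.0, 5.1]
grip_width: 0.005
grasp_force: 2.6
```

Request:
{"method": "servo_tool", "body": {
  "increments": [
    {"tx": 0,"ty": 0,"tz": 0.0005,"twist": 0,"grip": 255},
    {"tx": 0,"ty": 0,"tz": 0,"twist": 0,"grip": 255}
  ]
}}

```text
clock: 9.75
ee_pos: [0.3884, -0.2185, 0.0448]
eef_rot: [1.021, 2.97, -0.0]
ft_force: [-1.2, 2.5, 10.6]
grip_width: 0.006
grasp_force: 5.5
```

The key has bottomed: the tool stalled at z = 0.0448 and the force rose to about 10 N. Releasing and drawing clear.

Request:
{"method": "servo_tool", "body": {
  "increments": [
    {"tx": 0,"ty": 0,"tz": -0.004,"twist": 0,"grip": 255},
    {"tx": 0,"ty": 0,"tz": -0.01,"twist": 0,"grip": 255},
    {"tx": 0,"ty": 0,"tz": -0.03,"twist": 0,"grip": 255},
    {"tx": 0,"ty": 0,"tz": -0.04,"twist": 0,"grip": 255},
    {"tx": 0,"ty": 0,"tz": -0.04,"twist": 0,"grip": 255},
    {"tx": 0,"ty": 0,"tz": -0.04,"twist": 0,"grip": 255},
    {"tx": 0,"ty": 0.03,"tz": -0.02,"twist": 0,"grip": 255},
    {"tx": 0,"ty": 0.03,"tz": 0,"twist": 0,"grip": 255},
    {"tx": 0,"ty": 0,"tz": 0,"twist": 0,"grip": 255},
    {"tx": 0,"ty": 0,"tz": 0,"twist": 0,"grip": 255}
  ]
}}

```text
clock: 10.75
ee_pos: [0.425, -0.1709, 0.2283]
eef_rot: [-1.02, -2.971, 0.0]
ft_force: [0.3, 0.1, -0.5]
grip_width: 0.007
grasp_force: 0.0
```

```bash
python3 - <<'E'
from h import *
cv2.imwrite("pics/w4.png",cams.read_camera("wrist")[:,:,::-1])
im=cams.read_camera("top")[:,:,::-1]; hsv=cv2.cvtColor(im,cv2.COLOR_BGR2HSV)
for a,c,m in blobs(hsv,(100,150,90),(120,255,255),(205,140,330,275),60): print(a,c)
print(robot.read_state()["ee_pos"])
E
```

```text
358 [267.84078212 189.01955307]
[ 0.42471288 -0.17153992  0.22806468]
```

View pics/w4.png

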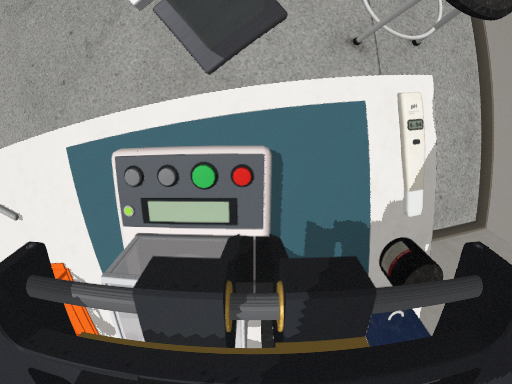

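The key at (204,176) has come back up, the rib hasn't moved (267.8,189.0), and the hand is clear.

```bash
python3 -c "
from bench import ticket
print(ticket.sign_off())"
```

```text
the job is handed in; nothing more can be done
None
```

I pushed the cover shut against its end stop, then pressed the green tare key until it bottomed (about 10 N at the end) and let it spring back; the hand is clear, nothing else was touched, and the job is handed in at about 11 s.

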